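Open the blue touch-latch cupboard behind the screw tray

TASK

The tray of screws stands in the way of the blue cupboard's door. First push the tray along the bench, without picking it up, until it is clear of the door's swing; then press the blue door in at its free edge as far as it goes and let it come back, so that the touch latch lets go and the door springs ajar all the way. Leave the yellow cupboard shut and do not disturb the tape measure, the pencil or the block plane.

Things in the scene. Friction and masses are not known exactly. Their poses are not given: they have to be found in the camera images.
- blue_cupboard: plywood cupboard with flat blue door, fixed on the bench, 120 (x) x 200 (y) x 160 mm high; origin at centre of underside. -x points out of its front (to the robot, give or take yaw), +y left as seen from the robot. Shut door: outer face at x = -0.083, y -0.1 to 0.1, 10 to 156 mm above the bench, no handle, hinge at the left edge (point). The tray stands 25 to 40 mm in front of it
- blue_cupboard_hinge (a point): foot of the blue door's upright hinge axis, at its left edge (cupboard frame x = -0.077, y = 0.1)
- blue_cupboard_press (a point): centre of a black rubber dot, 24 mm across, on the outer face of the blue door near its free (right) edge, 115 mm above the bench: the place to press. It lies 176 mm from the hinge and moves with the door; its axes are those of the door (shut: those of the cupboard, -x out of the face)
- blue_cupboard_door (a joint): angle of the blue door: 0 shut and latched, negative pressed in, positive open (towards the robot). The dot goes in 9.5 mm to a solid stop (-0.055 rad) with 2 to 3 N; the latch lets go at 6 to 7 mm (-0.04). As the finger goes back, a light spring (1 to 2 N) swings the door to its stop at 0.75 rad, its free edge then 0.14 m in front of the shut position
- yellow_cupboard: a second cupboard beside it, left or right, the same in every way except for its yellow door; fixed, same frame as the blue one
- yellow_cupboard_door (a joint): angle of the door of the yellow cupboard, which is the same as the blue one except for the colour of its door: 0 shut, must stay shut (do not press it)
- screw_tray_mid (a point): centre, half-way up (14 mm above the bench), of the loose open green tin tray of wood screws, 80 mm (its x) by 110 mm (its y) by 28 mm high, about 0.45 kg; it starts in front of the blue door with its long side along the door
- screw_tray: the same tray, origin at the centre of its underside
- tape_measure: yellow tape measure, 38 x 102 x 65 mm, on the bench near the robot; bystander; origin at the centre of its underside
- pencil: red carpenter's pencil, 158 mm long, lying on the bench near the robot; bystander; origin at the centre of its underside
- block_plane: blue block plane, 48 x 160 x 49 mm, on the near right of the bench; bystander; origin at the centre of its underside
Not all that is in view belongs to the job. Of the things that look like the screw_tray, the larger one is meant.

How it is judged:
By the outcome, as a careful person would: the job done as asked, in the order asked, and still so for the second after the job is handed in, with the robot touching nothing.
It also fails if it takes over 53 s, if anything falls off the work surface, if the arm or the gripper's body presses on something with over 40 N, if the wrist force passes 120 N, or if a joint passes its speed limit or range.

ROBOT

A 7-joint arm with a two-finger parallel gripper is mounted at the origin on a cart in front of the work surface, level with it; the furniture and walls round the work are solid. World frame = base frame: x ahead of the robot, y to its left, z up, the work surface at z = 0. Lengths are in m, angles in rad, forces in N, time in s.
With the tool pointing down it reaches from about 0.35 to 0.9 m from the base axis. Payload 8.1 kg.
Tool frame: the origin (TCP) lies midway between the tips of the shut fingers; the grasp point (between the pads) lies 19 mm behind it; z points along the fingers, y is the line along which they close (so a half turn about z gives the same grasp; the last joint's range is limited). The gripper opens to 92 mm and grips with 3 to 60 N. Pads are 19 mm wide; open, the fingers measure 130 mm over their backs; the gripper's body (75 mm by 190 mm) begins 47 mm behind the grasp point.
Start: joints at [1.041, 0.434, 0.025, 1.573, -0.012, 1.134, -0.075], TCP at [0.259, -0.569, 0.227] pointing down, gripper open.
Joint ranges: [-2.62, 2.62], [-0.44, 2.09], [-1.27, 1.32], [0.08, 2.57], [-1.32, 4.46], [0.12, 2], [-2.74, 2.74]. Speed limits (rad/s): [2.22, 2.22, 3.01, 3.01, 3.14, 3.14, 3.14].

INTERFACE

Orientations are given as a rotation vector (axis times angle).
In Python, from cell import observe, get_image, camera_model, sign_off, recognise, silhouettes gives the robot as it stands.
- The arm moves only by the tool apply_moves, never from a script. Its argument "motion" is a list of rows, each an object of numbers: "x", "y", "z": the shift along the world's x, y, z in cm; "yaw": the turn about the world's z in degrees; "hand": the opening, from -1 (shut) to 1 (fully open), so that 0 is half open. In form: [{"x": .., "y": .., "z": .., "yaw": .., "hand": ..}, ...]. A call has 1 to 10 rows; each row is the pose to reach, as a shift and turn from the pose commanded when the call began; what a row does not reach only later rows make up. A row lasts 1/8 s, in which the tool goes at most 62.5 mm and 10.7 degrees, less where a joint would pass 70% of its speed; a pose out of reach is approached as far as the arm can. A call with a gripper value outside its range is refused whole. The fingers move at their own pace and stop on an object; "newtons" is the grip in N (left out, the last holds). Time passes only in rows, so rows that repeat a pose let the fingers close. It gives the time, the measured TCP pose, the force, the opening and the grip force at its end, in the units of the state.
- observe(): the state, without advancing time (a new reading comes with each control period).
- get_image(name): name is "scene" or "top"; returns the picture (400x640x3 uint8, blue, green, red); there is no depth.
- camera_model(name): a dict with "camera_matrix" (3x3 intrinsics, pixels), "T" (4x4, takes a point from camera to world coordinates). Camera axes: x right, y up, looking along -z (the intrinsics and any distortion apply to the point x, -y, -z); pixel columns grow to the right and rows downward; lengths in m; the calibration is good to about 2 mm. A picture is of the moment at which its call begins. camera_model takes no time and is no camera call.
- sign_off(): hands the job in; it is judged then, once.
Trained networks look in the newest picture that a camera, given by its name, has taken for a name from the list of things; names that differ only in an ending like _2 or _b are one class to them, and where a whole thing is asked for, a point or a joint stands for the part that bears it (a point fixed in the world has none). Each returns a list of dicts, best first, with "p" (0 to 1); they miss things now and then, are a little off and sometimes report something else, mostly with a low value. They report only what shows in the picture. A call takes as long as a camera call. They do not tell look-alikes from the thing itself.
- recognise(query, camera): "rect" ([left, top, right, bottom] in pixels, round what is visible of it).
- silhouettes(query, camera): "mask" (400x640 bool, what is visible of it) and "rect" ([left, top, right, bottom] in pixels, round what is visible of it).
The state is a dict: "clock": time; "joints": joint angles; "dq": joint speeds; "joint_efforts": joint torques, N m; "position": TCP position; "ee_rot": TCP orientation; "force": force on the tool from outside, world axes, zero at the start; "ft_torque": the same for the moment, N m; "width": opening from 0.0 (shut) to 1.0 (fully open); "gripper_force": force on a finger pad.
Only numpy, scipy, OpenCV 4.12 (cv2) and the standard library are available. Lean on these libraries where they do the work, as an engineer would, in place of code of your own. Each camera call takes 0.05 s, during which the arm holds its last target. There are 200 camera calls.

## Working session

There is one attempt and no reset: what is moved stays moved. The work goes in short steps, Python scripts to look and compute and a tool call to move; the robot and the scene stay as the last step left them, time stands still between calls to the robot, and variables do not carry over. Pictures are saved under pics/ and viewed, at most 10 in all, crops included, and the job is handed in when it is done.

Besides the shell and the picture viewer there is one more tool, called after "Request:" as name([rows], argument=value, ...), one row to a line, values as JSON. apply_moves: Moves the arm, as the interface text tells. Its arguments: {"type":"object","properties":{"motion":{"type":"array","items":{"type":"object","properties":{"x":{"type":"number"},"y":{"type":"number"},"z":{"type":"number"},"yaw":{"type":"number"},"hand":{"type":"number"}}}},"newtons":{"type":"number"}},"required":["motion"]}

```bash
mkdir -p pics; ls; cat > h.py <<'E'
import numpy as np, cv2
from cell import *
def pix(n,P):
    m=camera_model(n);T=np.array(m["T"]);K=np.array(m["camera_matrix"])
    c=(np.atleast_2d(P)-T[:3,3])@T[:3,:3]; c=c*[1,-1,-1]
    q=c@K.T; return q[:,:2]/q[:,2:]
def ray(n,uv,z):
    m=camera_model(n);T=np.array(m["T"]);K=np.array(m["camera_matrix"])
    uv=np.atleast_2d(uv).astype(float); d=np.c_[uv,np.ones(len(uv))]@np.linalg.inv(K).T
    d=(d*[1,-1,-1])@T[:3,:3].T; o=T[:3,3]
    return o+d*((z-o[2])/d[:,2])[:,None]
E
python3 - <<'E'
from h import *
print({k:v for k,v in camera_model("top").items()}, camera_model("scene").keys())
for n in("scene","top"):
    cv2.imwrite(f"pics/{n}0.png",get_image(n))
    for q in("screw_tray","blue_cupboard","yellow_cupboard","tape_measure","pencil","block_plane","blue_cupboard_press"):
        print(n,q,[(np.round(r["rect"]).tolist(),round(r["p"],2)) for r in recognise(q,n)][:3])
print(observe())
E
```

```text
pics
{'camera_matrix': array([[497.77212149,   0.        , 314.23159316],
       [  0.        , 497.77212149, 196.79036593],
       [  0.        ,   0.        ,   1.        ]]), 'T': array([[ 2.65463890e-02,  9.90267729e-01, -1.36620329e-01,
         3.06969312e-01],
       [-9.99647173e-01,  2.61735946e-02, -4.52463087e-03,
        -4.44090865e-03],
       [-9.04750826e-04,  1.36692238e-01,  9.90613150e-01,
         1.36107630e+00],
       [ 0.00000000e+00,  0.00000000e+00,  0.00000000e+00,
         1.00000000e+00]])} dict_keys(['camera_matrix', 'T'])
scene screw_tray [([294.0, 219.0, 324.0, 244.0], 0.73), ([349.0, 179.0, 391.0, 207.0], 0.62)]
scene blue_cupboard [([284.0, 131.0, 360.0, 207.0], 0.94)]
scene yellow_cupboard []
scene tape_measure [([329.0, 227.0, 363.0, 263.0], 0.89)]
scene pencil [([372.0, 211.0, 397.0, 236.0], 0.5)]
scene block_plane [([410.0, 181.0, 442.0, 208.0], 0.74)]
scene blue_cupboard_press [([327.0, 139.0, 357.0, 205.0], 0.71), ([286.0, 135.0, 359.0, 208.0], 0.5)]
top screw_tray [([387.0, 192.0, 427.0, 219.0], 0.96), ([190.0, 150.0, 278.0, 172.0], 0.65), ([2
[... 507 characters left out ...]
ts': array([ 1.04139483,  0.43446282,  0.02500046,  1.57323191, -0.0115891 ,
        1.13400112, -0.07513764]), 'dq': array([ 1.69169299e-03, -8.88519553e-05, -1.38037097e-03,  4.32597253e-04,
        7.53872696e-05, -3.27565646e-04, -2.81367153e-04]), 'joint_efforts': array([ 1.43095142e-03, -6.67600179e+01,  9.84773040e-01, -3.14794493e+01,
       -6.04232820e-02,  3.25933448e-02,  6.90450884e-05]), 'position': array([ 0.25869551, -0.5689448 ,  0.22675259]), 'ee_rot': array([ 3.07032410e+00,  6.65149378e-01, -1.31454816e-05]), 'force': array([0.23740566, 0.40109602, 0.84969866]), 'ft_torque': array([-0.04947604, -0.00202958,  0.03081452]), 'gripper_force': 0.0, 'width': 0.9998771877019912}
```

View pics/scene0.png

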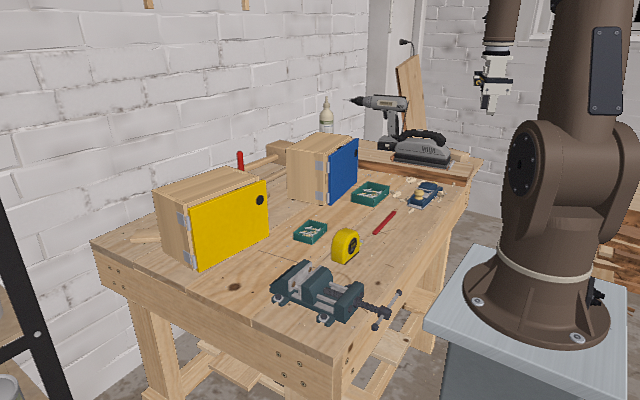

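View pics/top0.png

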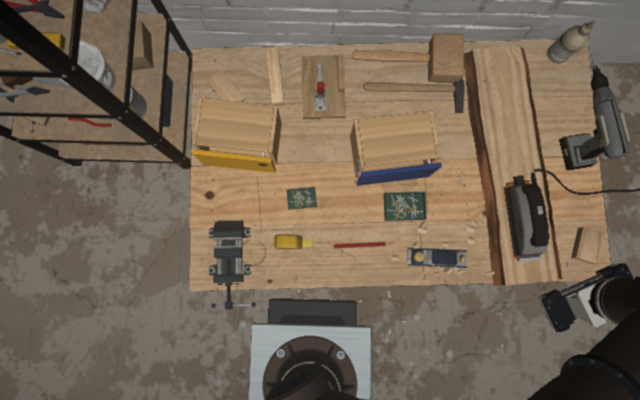

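The top picture shows the blue door from (357,183) to (441,170), with its hinge at the left. The larger tray is at (405,207), and the small look-alike is at (302,198). The pencil is at (360,245), the plane at (438,258), and a raised board starts at column 475. I'll fit poses to the colour masks next.

```bash
cat >> h.py <<'E'
from scipy.optimize import minimize
def corners(p,b):
    x0,x1,y0,y1,z0,z1=b; c,s=np.cos(p[2]),np.sin(p[2])
    return np.array([[p[0]+c*x-s*y,p[1]+s*x+c*y,z] for x in(x0,x1) for y in(y0,y1) for z in(z0,z1)])
def color(im,lo,hi,rect):
    m=cv2.inRange(cv2.cvtColor(im,cv2.COLOR_BGR2HSV),lo,hi); o=np.zeros_like(m)
    l,t,r,b=rect;o[t:b,l:r]=m[t:b,l:r]
    c=max(cv2.findContours(o,cv2.RETR_EXTERNAL,cv2.CHAIN_APPROX_NONE)[0],key=cv2.contourArea)
    return cv2.convexHull(c)
def fit(hulls,b,p0):
    def cost(p):
        e=0
        for n,h in hulls.items():
            q=cv2.convexHull(pix(n,corners(p,b)).astype(np.float32))
            h=h.astype(np.float32)
            i,_=cv2.intersectConvexConvex(q,h); e+=1-i/(cv2.contourArea(q)+cv2.contourArea(h)-i)
        return e
    s=np.array([[0,0,0],[.02,0,0],[0,.02,0],[0,0,.2]])
    r=minimize(cost,p0,method="Nelder-Mead",options=dict(initial_simplex=p0+s,xatol=1e-4,fatol=1e-5))
    return r.x,r.fun
TRAY=(-.04,.04,-.055,.055,0,.028)
DOOR=(-.083,-.071,-.1,.1,.01,.156)
GRN=((70,60,20),(95,255,200)); BLU=((105,130,40),(125,255,255))
E
cat > m.py <<'E'
from h import *
I={n:get_image(n) for n in("top","scene")}
d={"top":color(I["top"],*BLU,(345,155,450,195)),"scene":color(I["scene"],*BLU,(318,130,365,212))}
t={"top":color(I["top"],*GRN,(380,185,435,228)),"scene":color(I["scene"],*GRN,(345,175,395,212))}
p,e=fit(d,DOOR,np.r_[ray("top",(396,150),.16)[0,:2],.1]); print("cup",p.round(4),e)
q,e=fit(t,TRAY,np.r_[ray("top",(405,207),.014)[0,:2],.1]); print("tray",q.round(4),e)
for k in d:print(k,cv2.boundingRect(d[k]),cv2.boundingRect(t[k]))
for k in ("top","scene"): 
    for b,pp in((DOOR,p),(TRAY,q)):cv2.polylines(I[k],[cv2.convexHull(pix(k,corners(pp,b)).astype(np.float32)).astype(int)],True,(0,0,255))
a=cv2.resize(I["top"][100:290,180:500],None,fx=2.4,fy=2.4); cv2.imwrite("pics/fit.png",a)
c,s=np.cos(p[2]),np.sin(p[2]);R=np.array([[c,-s],[s,c]])
print("tray in cup",(R.T@(q[:2]-p[:2])).round(4))
print("hinge",p[:2]+R@[-.077,.1],"dot",p[:2]+R@[-.083,-.076])
for n,u in dict(plane_tl=(408,247),plane_r=(467,250),board=(480,180),board2=(487,230),pencil=(385,244),smalltray_r=(317,190)).items(): print(n,ray("top",u,.02)[0].round(3))
E
python3 m.py
```

```text
cup [ 0.6275 -0.2051  0.1803] 0.8942568320241253
tray [ 0.4749 -0.2476  0.1706] 1.0504015820403378
top (374, 164, 67, 10) (385, 194, 9, 15)
scene (328, 138, 31, 67) (351, 182, 39, 25)
tray in cup [-0.1577 -0.0145]
hinge [ 0.53377554 -0.12049453] dot [ 0.55943518 -0.29471733]
plane_tl [ 0.363 -0.253  0.02 ]
plane_r [ 0.359 -0.411  0.02 ]
board [ 0.55 -0.45  0.02]
board2 [ 0.414 -0.466  0.02 ]
pencil [ 0.369 -0.192  0.02 ]
smalltray_r [ 0.511 -0.005  0.02 ]
```

View pics/fit.png

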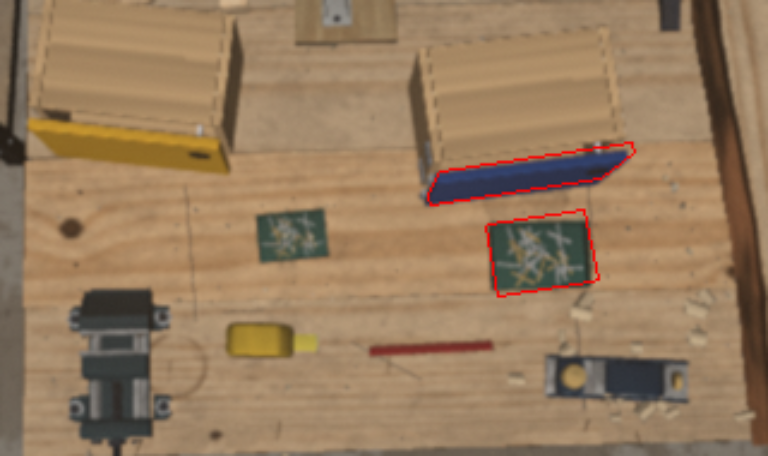

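The crop shows the fits are close, but the top masks only caught fragments. I'll hull all the coloured pixels and refit.

```bash
python3 - <<'E'
s=open('h.py').read()
i=s.index("    c=max(cv2"); j=s.index("def fit")
s=s[:i]+"""    o=cv2.morphologyEx(o,cv2.MORPH_CLOSE,np.ones((3,3),np.uint8))
    k,L,S,_=cv2.connectedComponentsWithStats(o)
    o[np.isin(L,[a for a in range(k) if S[a,4]<6])]=0
    return cv2.convexHull(cv2.findNonZero(o))
"""+s[j:]
s=s.replace("(105,130,40)","(105,110,25)").replace("(70,60,20)","(65,60,20)").replace("(95,255,200)","(100,255,220)")
open('h.py','w').write(s)
E
sed -i 's/fit.png/fit2.png/' m.py; python3 m.py
```

```text
cup [ 0.6269 -0.2039  0.1703] 0.714994684421731
tray [ 0.4748 -0.2471  0.1687] 0.4046565666431513
top (362, 164, 79, 13) (385, 194, 39, 26)
scene (328, 138, 31, 68) (351, 182, 39, 25)
tray in cup [-0.1571 -0.0168]
hinge [ 0.53401646 -0.11839065] dot [ 0.55793854 -0.29286052]
plane_tl [ 0.363 -0.253  0.02 ]
plane_r [ 0.359 -0.411  0.02 ]
board [ 0.55 -0.45  0.02]
board2 [ 0.414 -0.466  0.02 ]
pencil [ 0.369 -0.192  0.02 ]
smalltray_r [ 0.511 -0.005  0.02 ]
```

View pics/fit2.png

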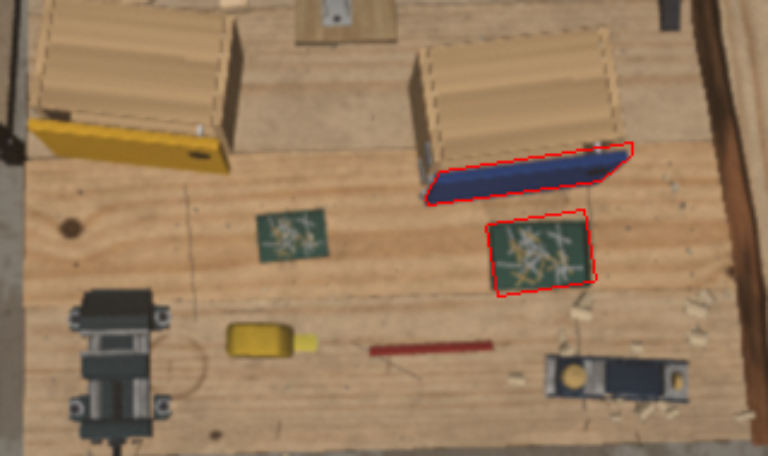

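```bash
cat > m2.py <<'E'
from h import *
I={n:get_image(n) for n in("top","scene")}
d={"top":color(I["top"],*BLU,(345,155,450,195)),"scene":color(I["scene"],*BLU,(318,130,365,212))}
t={"top":color(I["top"],*GRN,(380,185,435,228)),"scene":color(I["scene"],*GRN,(345,175,395,212))}
for nm,h,b,p0 in(("door",d,DOOR,[.627,-.204,.16]),("tray",t,TRAY,[.475,-.247,.1])):
    for k in h:
        p,e=fit({k:h[k]},b,np.array(p0)); print(nm,k,p.round(4),round(e,3))
        cv2.polylines(I[k],[h[k]],True,(255,0,255) )
        cv2.polylines(I[k],[cv2.convexHull(pix(k,corners(p,b)).astype(np.float32)).round().astype(int)],True,(0,0,255))
a=cv2.resize(I["top"][150:230,340:460],None,fx=5,fy=5,interpolation=0); b=cv2.resize(I["scene"][125:215,280:400],None,fx=5,fy=5,interpolation=0)
cv2.imwrite("pics/fit3.png",cv2.resize(np.vstack([a,b]),None,fx=.7,fy=.7))
E
python3 m2.py
```

```text
door top [ 0.6255 -0.1993  0.2074] 0.669
door scene [ 0.6283 -0.2062  0.1689] 0.036
tray top [ 0.4722 -0.2365  0.2041] 0.285
tray scene [ 0.475  -0.2475  0.1674] 0.11
```

View pics/fit3.png

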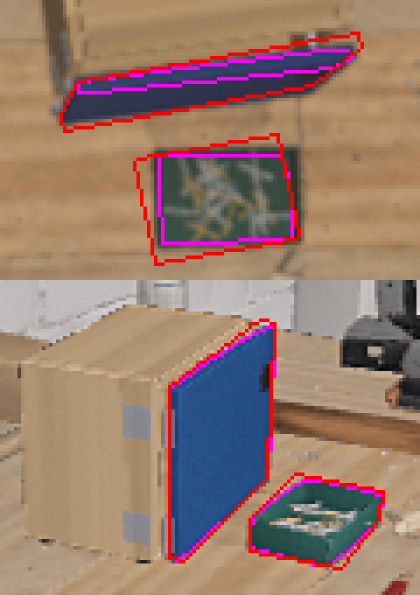

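```bash
python3 - <<'E'
from h import *
for u,z in(((384.9,192.9),.028),((424.5,192.9),.028),((425.6,219.4),.0),((385.1,220.2),0),((425.6,219.4),.028),((385.1,220.2),.028)): print(ray("top",u,z)[0].round(4))
print("door top outer L,R", ray("top",(340+65/3.5,150+110/3.5),.156),ray("top",(340+355/3.5,150+47/3.5),.156))
for k in("top","scene"):print(k,pix(k,corners((.6283,-.2062,.169),DOOR)).round(0).tolist())
im=get_image("scene"); g=cv2.inRange(cv2.cvtColor(im,cv2.COLOR_BGR2HSV),(65,60,20),(100,255,220))
for k,c in (("scene","scene"),):
  for z,u in((.028,(351.5,195)),(.028,(361,180)),(.028,(389,185)),(.0,(377,206)),(.0,(352,201))): print(ray(k,u,z)[0].round(3))
E
```

```text
[ 0.5065 -0.1892  0.028 ]
[ 0.5093 -0.2963  0.028 ]
[ 0.4402 -0.3052  0.    ]
[ 0.435  -0.1942  0.    ]
[ 0.4374 -0.299   0.028 ]
[ 0.4324 -0.1903  0.028 ]
door top outer L,R [[ 0.51408606 -0.10670427  0.156     ]] [[ 0.56447951 -0.31030452  0.156     ]]
top [[431.0, 175.0], [445.0, 164.0], [359.0, 185.0], [365.0, 175.0], [430.0, 170.0], [444.0, 159.0], [359.0, 181.0], [364.0, 171.0]]
scene [[356.0, 181.0], [358.0, 137.0], [332.0, 205.0], [332.0, 156.0], [353.0, 180.0], [354.0, 136.0], [328.0, 204.0], [328.0, 155.0]]
[ 0.498 -0.177  0.028]
[ 0.533 -0.293  0.028]
[ 0.443 -0.306  0.028]
[ 0.43  -0.206  0.   ]
[ 0.506 -0.195  0.   ]
```

Clear plan: the room on the right is tight because of the raised board, so I'll push the tray left past the hinge line. The target centre is about (0.443, -0.095). First I move the shut fingers down to the right of the tray.

Request:
apply_moves([
  {"x": 4, "y": 4, "hand": -1, "yaw": -3},
  {"x": 8, "y": 8, "hand": -1, "yaw": -6},
  {"x": 12, "y": 12, "hand": -1, "yaw": -9},
  {"x": 16, "y": 16, "hand": -1, "yaw": -12},
  {"x": 20, "y": 20, "hand": -1, "yaw": -14.7},
  {"x": 23, "y": 22.5, "hand": -1, "yaw": -14.7},
  {"x": 23, "y": 22.5, "z": -5, "hand": -1, "yaw": -14.7},
  {"x": 23, "y": 22.5, "z": -10, "hand": -1, "yaw": -14.7},
  {"x": 23, "y": 22.5, "z": -13, "hand": -1, "yaw": -14.7},
  {"x": 23, "y": 22.5, "z": -13, "hand": -1, "yaw": -14.7},
])

```text
schema error: expected keys x, y, z, yaw, hand
```

```bash
python3 - <<'E'
from h import *
print(observe()["position"],observe()["ee_rot"])
I=[get_image("top")[110:280,250:500],get_image("scene")[110:280,250:500]]
cv2.imwrite("pics/a.png",np.vstack([cv2.resize(i,None,fx=1.75,fy=1.75) for i in I]))
print(pix("top",observe()["position"]))
E
```

```text
[ 0.25870231 -0.56898676  0.22674414] [ 3.07026247e+00  6.65186393e-01 -3.76122462e-05]
[[566.15602294 293.99048052]]
```

View pics/a.png

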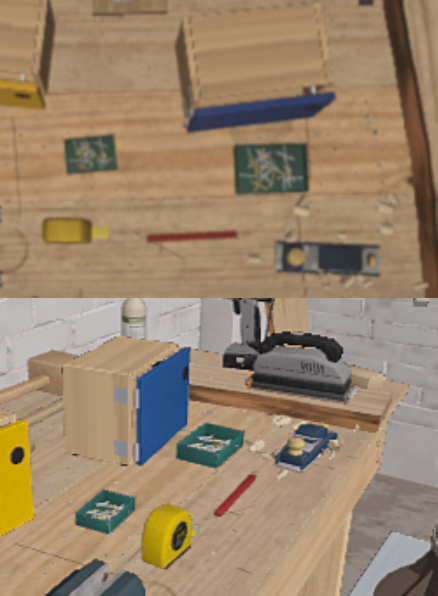

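The move was refused because every key is required in each row. The picture shows an unchanged scene, with the tray at about (272,168) in the upper crop.

Request:
apply_moves([
  {"x": 4, "y": 4, "z": 0, "hand": -1, "yaw": -3},
  {"x": 8, "y": 8, "z": 0, "hand": -1, "yaw": -6},
  {"x": 12, "y": 12, "z": 0, "hand": -1, "yaw": -9},
  {"x": 16, "y": 16, "z": 0, "hand": -1, "yaw": -12},
  {"x": 20, "y": 20, "z": 0, "hand": -1, "yaw": -14.7},
  {"x": 23, "y": 22.5, "z": 0, "hand": -1, "yaw": -14.7},
  {"x": 23, "y": 22.5, "z": -5, "hand": -1, "yaw": -14.7},
  {"x": 23, "y": 22.5, "z": -10, "hand": -1, "yaw": -14.7},
  {"x": 23, "y": 22.5, "z": -13, "hand": -1, "yaw": -14.7},
  {"x": 23, "y": 22.5, "z": -13, "hand": -1, "yaw": -14.7},
])

```text
clock: 2.5
position: [0.4872, -0.343, 0.0947]
ee_rot: [-3.128, -0.267, 0.006]
force: [-0.9, 0.2, 0.0]
width: 0.011
gripper_force: 0.0
```

```bash
python3 - <<'E'
from h import *
print(observe()["position"],observe()["ee_rot"])
I=[get_image("top")[110:280,250:500],get_image("scene")[110:280,250:500]]
cv2.imwrite("pics/b.png",np.vstack([cv2.resize(i,None,fx=1.75,fy=1.75) for i in I]))
print(pix("top",observe()["position"]),pix("scene",observe()["position"]))
E
```

```text
[ 0.48723245 -0.34301904  0.09465719] [-3.12750431 -0.26682569  0.0060284 ]
[[449.23295872 197.21193782]] [[382.39050797 156.95533013]]
```

View pics/b.png

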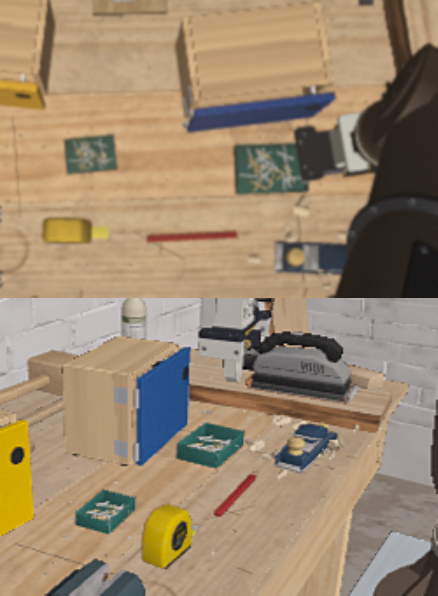

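Both views show the shut fingers just right of the tray, in line with its middle, and clear of the plane. I lower and start the push.

Request:
apply_moves([
  {"x": 0, "y": 0, "z": -4, "hand": -1, "yaw": 0},
  {"x": 0, "y": 0, "z": -7, "hand": -1, "yaw": 0},
  {"x": 0, "y": 0, "z": -8.3, "hand": -1, "yaw": 0},
  {"x": -0.2, "y": 1, "z": -8.3, "hand": -1, "yaw": 0},
  {"x": -0.4, "y": 2, "z": -8.3, "hand": -1, "yaw": 0},
  {"x": -0.6, "y": 3, "z": -8.3, "hand": -1, "yaw": 0},
  {"x": -0.8, "y": 4, "z": -8.3, "hand": -1, "yaw": 0},
  {"x": -1.0, "y": 5, "z": -8.3, "hand": -1, "yaw": 0},
  {"x": -1.2, "y": 6, "z": -8.3, "hand": -1, "yaw": 0},
  {"x": -1.4, "y": 7, "z": -8.3, "hand": -1, "yaw": 0},
])

```text
clock: 3.85
position: [0.4758, -0.2749, 0.0148]
ee_rot: [3.128, 0.265, 0.004]
force: [1.0, -5.3, 5.5]
width: 0.007
gripper_force: 3.9
```

```bash
cat > t.py <<'E'
from h import *
import sys
o=observe();print(o["position"],o["force"])
I=[get_image("top"),get_image("scene")]
t={}
for n,i in zip(("top","scene"),I):
    r=[(np.round(a["rect"]).astype(int).tolist(),round(a["p"],2)) for a in recognise("screw_tray",n)]; print(n,r)
    for a,_ in r:
        print("   centre",ray(n,((a[0]+a[2])/2,(a[1]+a[3])/2),.014)[0].round(3))
I=[i[110:280,250:500] for i in I]
cv2.imwrite(sys.argv[1],np.vstack([cv2.resize(i,None,fx=1.75,fy=1.75) for i in I]))
E
python3 t.py pics/c.png
```

```text
[ 0.4758128  -0.27492636  0.01482536] [ 1.0198017  -5.30306175  5.46646367]
top [([286, 187, 316, 209], 0.72), ([368, 198, 412, 225], 0.64)]
   centre [0.488 0.038 0.014]
   centre [ 0.458 -0.205  0.014]
scene [([345, 186, 386, 213], 0.97), ([294, 220, 327, 244], 0.91)]
   centre [ 0.465 -0.2    0.014]
   centre [0.483 0.044 0.014]
```

View pics/c.png

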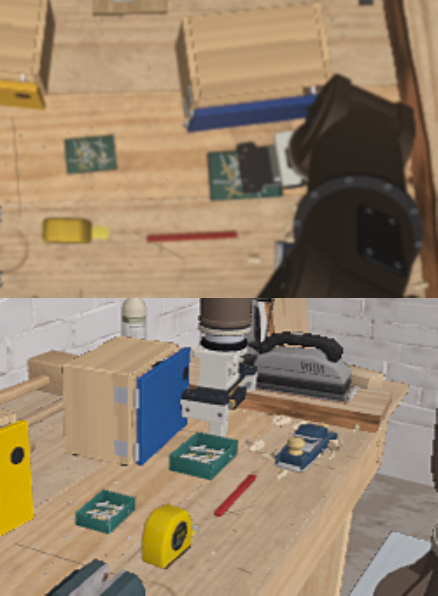

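The tray is sliding straight and is now near (0.462, -0.203). I push it the remaining distance and back the fingers off.

Request:
apply_moves([
  {"x": -0.3, "y": 1.2, "z": 0, "hand": -1, "yaw": 0},
  {"x": -0.5, "y": 2.4, "z": 0, "hand": -1, "yaw": 0},
  {"x": -0.7, "y": 3.6, "z": 0, "hand": -1, "yaw": 0},
  {"x": -0.9, "y": 4.8, "z": 0, "hand": -1, "yaw": 0},
  {"x": -1.2, "y": 6, "z": 0, "hand": -1, "yaw": 0},
  {"x": -1.4, "y": 7.2, "z": 0, "hand": -1, "yaw": 0},
  {"x": -1.6, "y": 8.4, "z": 0, "hand": -1, "yaw": 0},
  {"x": -1.8, "y": 9.6, "z": 0, "hand": -1, "yaw": 0},
  {"x": -2.0, "y": 10.6, "z": 0, "hand": -1, "yaw": 0},
  {"x": -1.8, "y": 8.6, "z": 0, "hand": -1, "yaw": 0},
])

```text
clock: 5.3
position: [0.4559, -0.1847, 0.0135]
ee_rot: [-3.127, -0.273, 0.003]
force: [0.1, -0.3, -0.1]
width: 0.007
gripper_force: 0.0
```

```bash
python3 t.py pics/d.png
```

```text
[ 0.45587435 -0.18471501  0.01346161] [ 0.12703819 -0.2698286  -0.1495755 ]
top [([284, 187, 317, 212], 0.95), ([329, 203, 370, 234], 0.94)]
   centre [0.484 0.039 0.014]
   centre [ 0.436 -0.096  0.014]
scene [([293, 219, 324, 245], 0.95), ([335, 200, 375, 232], 0.86)]
   centre [0.487 0.046 0.014]
   centre [ 0.437 -0.092  0.014]
```

View pics/d.png

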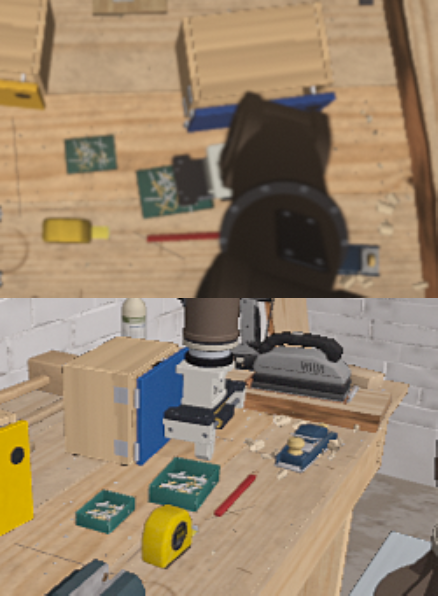

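The tray now stands at about (0.437, -0.094), clear of the swing by some 25 mm. The pencil, tape and small tray are untouched. Next I raise the hand to dot height in front of the free edge.

Request:
apply_moves([
  {"x": 0, "y": -0.5, "z": 4, "hand": -1, "yaw": 0},
  {"x": 0, "y": -1, "z": 8, "hand": -1, "yaw": 0},
  {"x": 2, "y": -4, "z": 9.5, "hand": -1, "yaw": 0},
  {"x": 4, "y": -8, "z": 9.5, "hand": -1, "yaw": 0},
  {"x": 5.8, "y": -11.6, "z": 9.5, "hand": -1, "yaw": 0},
  {"x": 5.8, "y": -11.6, "z": 9.5, "hand": -1, "yaw": 0},
  {"x": 5.8, "y": -11.6, "z": 9.5, "hand": -1, "yaw": 0},
])

```text
clock: 6.38
position: [0.5142, -0.3022, 0.1081]
ee_rot: [-3.128, -0.268, 0.002]
force: [-0.6, -0.2, -0.6]
width: 0.004
gripper_force: 0.0
```

Request:
apply_moves([
  {"x": 1, "y": 0.2, "z": 0, "hand": -1, "yaw": 0},
  {"x": 2, "y": 0.3, "z": 0, "hand": -1, "yaw": 0},
  {"x": 2.6, "y": 0.4, "z": 0, "hand": -1, "yaw": 0},
  {"x": 3.0, "y": 0.5, "z": 0, "hand": -1, "yaw": 0},
  {"x": 3.4, "y": 0.6, "z": 0, "hand": -1, "yaw": 0},
  {"x": 3.7, "y": 0.6, "z": 0, "hand": -1, "yaw": 0},
  {"x": 3.7, "y": 0.6, "z": 0, "hand": -1, "yaw": 0},
])

```text
clock: 7.25
position: [0.5516, -0.2978, 0.1086]
ee_rot: [-3.13, -0.267, 0.001]
force: [-1.9, -0.0, 0.6]
width: 0.004
gripper_force: 0.9
```

Request:
apply_moves([
  {"x": 0.3, "y": 0, "z": 0, "hand": -1, "yaw": 0},
  {"x": 0.5, "y": 0.1, "z": 0, "hand": -1, "yaw": 0},
  {"x": 0.5, "y": 0.1, "z": 0, "hand": -1, "yaw": 0},
])

```text
clock: 7.62
position: [0.5554, -0.2977, 0.1085]
ee_rot: [3.13, 0.266, -0.004]
force: [-6.1, -1.2, 2.4]
width: 0.004
gripper_force: 3.2
```

Request:
apply_moves([
  {"x": 0.3, "y": 0, "z": 0, "hand": -1, "yaw": 0},
  {"x": 0.3, "y": 0, "z": 0, "hand": -1, "yaw": 0},
])

```text
clock: 7.88
position: [0.5566, -0.2975, 0.1084]
ee_rot: [-3.129, -0.265, 0.009]
force: [-13.1, 0.8, 7.6]
width: 0.005
gripper_force: 6.3
```

The force rose at a solid stop, about 13 N. I retreat along the door normal, bearing right and clear of the swing.

Request:
apply_moves([
  {"x": -1, "y": -0.2, "z": 0, "hand": -1, "yaw": 0},
  {"x": -2, "y": -0.4, "z": 0, "hand": -1, "yaw": 0},
  {"x": -4, "y": -1, "z": 0, "hand": -1, "yaw": 0},
  {"x": -6, "y": -2, "z": 0, "hand": -1, "yaw": 0},
  {"x": -8, "y": -4, "z": 0, "hand": -1, "yaw": 0},
  {"x": -10, "y": -7, "z": 1, "hand": -1, "yaw": 0},
  {"x": -12, "y": -10, "z": 3, "hand": -1, "yaw": 0},
  {"x": -14, "y": -13, "z": 6, "hand": -1, "yaw": 0},
  {"x": -16, "y": -16, "z": 10, "hand": -1, "yaw": 0},
  {"x": -18, "y": -19, "z": 13, "hand": -1, "yaw": 0},
])

```text
clock: 9.12
position: [0.3778, -0.489, 0.2409]
ee_rot: [3.128, 0.265, 0.002]
force: [0.0, -0.6, 0.4]
width: 0.004
gripper_force: 0.0
```

Request:
apply_moves([
  {"x": -2, "y": -3, "z": 0, "hand": -1, "yaw": 0},
  {"x": -4, "y": -6, "z": 0, "hand": -1, "yaw": 0},
  {"x": -4, "y": -6, "z": 0, "hand": -1, "yaw": 0},
  {"x": -4, "y": -6, "z": 0, "hand": -1, "yaw": 0},
  {"x": -4, "y": -6, "z": 0, "hand": -1, "yaw": 0},
  {"x": -4, "y": -6, "z": 0, "hand": -1, "yaw": 0},
  {"x": -4, "y": -6, "z": 0, "hand": -1, "yaw": 0},
  {"x": -4, "y": -6, "z": 0, "hand": -1, "yaw": 0},
])

```text
clock: 10.12
position: [0.3399, -0.5468, 0.2388]
ee_rot: [3.13, 0.268, 0.0]
force: [-0.5, -0.2, 0.2]
width: 0.007
gripper_force: 0.0
```

```bash
python3 t.py pics/e.png
```

```text
[ 0.33992312 -0.54679168  0.23875559] [-0.52352684 -0.20886058  0.18589822]
top [([329, 204, 373, 234], 0.69), ([287, 188, 317, 212], 0.65)]
   centre [ 0.435 -0.1    0.014]
   centre [0.483 0.035 0.014]
scene [([294, 221, 326, 245], 0.61), ([286, 130, 398, 206], 0.61), ([335, 200, 376, 232], 0.55), ([370, 210, 391, 240], 0.2)]
   centre [0.481 0.048 0.014]
   centre [ 0.659 -0.384  0.014]
   centre [ 0.436 -0.093  0.014]
   centre [ 0.359 -0.086  0.014]
```

View pics/e.png

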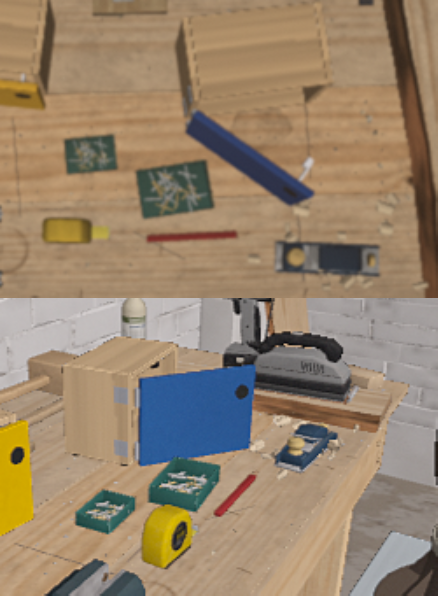

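The door is swung open at about 0.72 to 0.75 rad, which is its stop. In the upper crop it runs from (190,115) to (312,195), with a visible gap to the tray. The yellow door is shut and the bystanders are unmoved.

```bash
python3 -c "from cell import *; print(sign_off())"
```

```text
the job is handed in; nothing more can be done
None
```

I pushed the tray left until it was clear of the door's swing, then pressed the blue door to its stop and let go. It sprang ajar to about 0.72–0.75 rad, which is its stop as near as the picture shows. The yellow cupboard stayed shut, the tape measure, pencil and block plane were not moved, and the job is handed in.

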